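# Close the sample-vial carrier for transport

## Task

Get the vial carrier ready to be carried away: first push the upright white hold-down flap fully down over the vial caps while the blue cover still stands open, then swing the cover shut and press it until its catch snaps and it sits flush all round. Only push with the fingers: the vials stay in their cells, nothing is lifted, and the bottle and beakers beside the carrier are left alone.

Things in the scene. Friction and masses are not known exactly. Their poses are not given: they have to be found in the camera images.
- carrier: Open grey carrier for 8 vials, fixed: 67 x 124 mm, rim 78 mm high, walls 5 mm, small end grips; partitions 42 mm high make 2 x 4 cells. Origin: centre of its underside. x points from the long wall with the white flap (hinged inside it; spring catch in the middle outside) to the long wall on which the blue cover is hinged; y runs along both hinges, z up.
- flap (a joint): Angle of the white hold-down flap, rad: 0 = folded down level over the vial caps (home, at its stop), 1.57 = upright, stop at 1.7; starts at 1.25 to 1.65. Plate 3 mm thick, 106 mm wide, free edge 51 mm from the hinge. Down, it reaches to the carrier's +x; upright, its press-pad face looks to -x and its foam face to the vials. It stays where it is left (stiff hinge, under 1 N at the edge).
- flap_hinge (a point): Middle of the flap's hinge line, just inside the -x wall, 70 mm above the bench; axes as the carrier's. The flap's mid-plane passes through this line: when down, its top is 71.5 mm above the bench and its underside 3 mm above the vial caps; the rim stands 6.5 mm higher than that top, and the inner face of the opposite wall is 53.5 mm from this line.
- flap_edge (a point): Middle of the flap's free edge, 50 mm from the hinge line, on the face with the blue press pad (the pad's centre is 38 mm from the hinge); moves with the flap.
- cover (a joint): Angle of the blue cover, rad: 0 = shut flush and snapped home, 1.57 = upright, stop at 2.5; starts leaning back at 1.95 to 2.3. It stays where it is left (stiff hinge, 1 to 2 N at the edge). At 0.118 (free edge 9 mm up) its nose meets the spring catch; about 5 N down near the free edge snaps it on to 0, where the catch holds it. A flap left upright stops the cover half-way.
- cover_hinge (a point): Middle of the cover's hinge line, on the +x rim, 78.5 mm above the bench; axes as the carrier's. The cover is a shallow lid 130 mm wide, 72.5 mm from hinge to free edge, 11 mm deep: its outer face lies 11 mm off the hinge line (89.5 mm above the bench when shut, looking to the carrier's +x, away from the vials, when open).
- cover_edge (a point): Middle of the cover's free edge, on its outer face, 72.5 mm from the hinge line; moves with the cover. Here a tongue 34 mm wide stands out 3.5 mm and reaches 10.5 mm below the level of the hinge when shut; it carries the nose of the catch.
- amber_bottle: Bystander: amber reagent bottle, black screw cap, 55 mm across, 115 mm high, loose on the bench. Origin: centre of its underside.
- beaker_a: Bystander: 100 ml clear plastic beaker with a little sample, 61 x 64 x 72 mm, loose on the bench. Origin: centre of its underside.
- beaker_b: Bystander: another such beaker, 61 x 64 x 72 mm, loose on the bench. Origin: centre of its underside.
- vial_0: Glass sample vial with black screw cap, 23 mm across, 59 mm high, standing loose in a cell of the carrier, cap top 65 mm above the bench. Origin: centre of its underside, 6 mm above the bench.
- vial_1: Glass sample vial with black screw cap, 23 mm across, 59 mm high, standing loose in a cell of the carrier, cap top 65 mm above the bench. Origin: centre of its underside, 6 mm above the bench.
- vial_2: Glass sample vial with black screw cap, 23 mm across, 59 mm high, standing loose in a cell of the carrier, cap top 65 mm above the bench. Origin: centre of its underside, 6 mm above the bench.
- vial_3: Glass sample vial with black screw cap, 23 mm across, 59 mm high, standing loose in a cell of the carrier, cap top 65 mm above the bench. Origin: centre of its underside, 6 mm above the bench.
- vial_4: Glass sample vial with black screw cap, 23 mm across, 59 mm high, standing loose in a cell of the carrier, cap top 65 mm above the bench. Origin: centre of its underside, 6 mm above the bench.

How it is judged:
By the outcome, as a careful person would: the job done as asked, in the order asked, and still so for the second after the job is handed in, with the robot touching nothing.
It also fails if it takes over 45 s, if anything falls off the work surface, if the arm or the gripper's body presses on something with over 40 N, if the wrist force passes 120 N, or if a joint passes its speed limit or range.

## Robot

A 6-joint arm with a two-finger parallel gripper is mounted at the origin on the work surface; the furniture and walls round the work are solid. World frame = base frame: x ahead of the robot, y to its left, z up, the work surface at z = 0. Lengths are in m, angles in degrees, forces in N, time in s.
With the tool pointing down it reaches from about 0.4 to 0.825 m from the base axis. Payload 7 kg.
Tool frame: the origin (TCP) lies at the centre of the arm's flange, where the gripper is bolted on; the fingertips stand 178 mm ahead of it and the grasp point (between the pads) lies 159 mm ahead of it (ctrl.hold_point_z is the distance from the TCP to the grasp point, in m); z points along the fingers, y is the line along which they close (so a half turn about z gives the same grasp; the last joint's range is limited). The gripper opens to 88 mm and grips with 3 to 60 N. Pads are 19 mm wide; open, the fingers measure 130 mm over their backs; the gripper's body (78 mm by 193 mm) begins 47 mm behind the grasp point.
Start: joints at [54.78, 20.546, 0.682, 0, -70.136, -16.507], TCP at [0.53, 0.418, 0.405] pointing down, gripper open.
Joint ranges: [-176.03, 176.03], [-82.01, 121.73], [-58.28, 71.71], [-173.87, 95.51], [-174.79, -0.11], [-173.66, 173.66]. Speed limits (degrees/s): [136.94, 136.94, 172.46, 180, 180, 180].

## Interface

Orientations are given as [roll, pitch, yaw] about the fixed x, y, z axes, in that order (R = Rz(yaw) Ry(pitch) Rx(roll)).
In Python, from plant import ctrl gives the robot as it stands.
- The arm moves only by the shell command python3 -m inch 'ROWS'. ROWS is JSON, one flat list of numbers, 7 for each row, row after row: the closure, from 0 (fully open) to 1 (shut), then the shift along the tool's x, y, z in mm, then the turn, a rotation vector about the tool's x, y, z in degrees. In form: [hand, x, y, z, wx, wy, wz, hand, x, y, z, wx, wy, wz, ...]. A call has 1 to 5 rows; each row is the pose to reach, as a shift and turn from the pose commanded when the call began, along the tool's axes at that moment; what a row does not reach only later rows make up. A row lasts 1/10 s, in which the tool goes at most 50 mm and 8.59 degrees, less where a joint would pass 70% of its speed; a pose out of reach is approached as far as the arm can. A call with a gripper value outside its range is refused whole. The fingers move at their own pace and stop on an object; the grip force is fixed at half the most. Time passes only in rows, so rows that repeat a pose let the fingers close. It gives the time, the measured TCP pose, the force, the opening and the grip force at its end, in the units of the state.
- ctrl.get_obs(): the state, without advancing time (a new reading comes with each control period).
- ctrl.snapshot(name): name is "scene" or "top" or "wrist"; returns a dict with "frame" (480x640x3 uint8, red, green, blue), "K" (3x3 intrinsics, pixels), "k1" (the pictures are not rectified: a ray, as slopes to the right and down, at radius r is drawn at 1 + k1 r^2 times it, then the intrinsics apply), "R" (3x3) and "t" (3): a world point X has camera coordinates R X + t. Camera axes: x right, y down, z forward; pixel columns grow to the right and rows downward; lengths in m; the calibration is good to about 2 mm. A picture is of the moment at which its call begins. There is no depth.
- ctrl.close_job(): hands the job in; it is judged then, once.
Trained networks look in a picture, given as the dict that the camera call returned (one of the last four; its "shot" number tells which), for a name from the list of things; names that differ only in an ending like _2 or _b are one class to them, and where a whole thing is asked for, a point or a joint stands for the part that bears it (a point fixed in the world has none). Each returns a list of dicts, best first, with "p" (0 to 1); they miss things now and then, are a little off and sometimes report something else, mostly with a low value. They report only what shows in the picture. A call takes as long as a camera call.
- ctrl.recognise(picture, thing): "location" ([x, y, z] in m, in world coordinates, good to about 4 mm: the middle of the surface that is visible of it).
- ctrl.trace(picture, thing): "pixels" (480x640 bool, what is visible of it).
- ctrl.mark_of(picture, thing): "location" ([x, y, z] in m, in world coordinates, good to about 4 mm: a listed point, or the origin of a listed thing).
The state is a dict: "clock": time; "joint_pos": joint angles; "qvel": joint speeds; "tau": joint torques, N m; "tool_pos": TCP position; "orientation": TCP orientation; "force": force on the tool from outside, world axes, zero at the start; "moment": the same for the moment, N m; "opening": finger opening in m; "gripper_force": force on a finger pad.
Only numpy, scipy, OpenCV 4.12 (cv2) and the standard library are available. Lean on these libraries where they do the work, as an engineer would, in place of code of your own. Each camera call takes 0.05 s, during which the arm holds its last target. There are 200 camera calls.

## Working session

There is one attempt and no reset: what is moved stays moved. The work goes in short steps, Python scripts to look and compute and a shell command to move; the robot and the scene stay as the last step left them, time stands still between calls to the robot, and variables do not carry over. Pictures are saved under pics/ and viewed, at most 10 in all, crops included, and the job is handed in when it is done.

```bash
mkdir -p pics; ls; python3 - <<'E'
from plant import ctrl
import cv2,numpy as np
ims=[]
for n in ["scene","top"]:
    s=ctrl.snapshot(n)
    cv2.imwrite(f"pics/{n}0.png",s["frame"][:,:,::-1])
    for th in ["carrier","flap_hinge","flap_edge","cover_hinge","cover_edge","amber_bottle","beaker_a","vial_0"]:
        r=ctrl.mark_of(s,th)
        print(n,th,[(np.round(d["location"],3).tolist(),round(d["p"],2)) for d in r[:5]])
o=ctrl.get_obs();print(o)
E
```

```text
pics
scene carrier [([0.483, 0.375, -0.002], 0.86)]
scene flap_hinge [([0.461, 0.393, 0.07], 0.76)]
scene flap_edge [([0.457, 0.388, 0.122], 0.9)]
scene cover_hinge []
scene cover_edge [([0.55, 0.315, 0.124], 0.71)]
scene amber_bottle [([0.404, -0.007, -0.003], 0.82)]
scene beaker_a [([0.422, 0.134, -0.003], 0.9), ([0.399, -0.008, -0.001], 0.62), ([0.332, 0.249, -0.0], 0.61)]
scene vial_0 []
top carrier [([0.484, 0.376, -0.001], 0.65), ([0.463, 0.396, 0.12], 0.44)]
top flap_hinge [([0.465, 0.388, 0.072], 0.61)]
top flap_edge [([0.46, 0.39, 0.119], 0.64)]
top cover_hinge [([0.511, 0.35, 0.078], 0.95)]
top cover_edge [([0.554, 0.314, 0.129], 0.83)]
top amber_bottle [([0.401, -0.007, 0.0], 0.63), ([0.483, 0.354, 0.009], 0.27)]
top beaker_a [([0.331, 0.25, 0.001], 0.93), ([0.42, 0.132, -0.001], 0.8)]
top vial_0 [([0.468, 0.331, 0.0], 0.64), ([0.481, 0.392, 0.007], 0.58), ([0.482, 0.355, 0.005], 0.53), ([0.445, 0.349, 0.007], 0.49), ([0.519, 0.396, 0.007], 0.41)]
{'clock': 0.9, 'joint_pos': array([ 5.47798574e+01,  2.05460006e+01,  6.79666253e-01,  2.19735505e-03,
       -7.01348034e+01, -1.65064711e+01]), 'qvel': array([-0.07239481,  0.03806598, -0.00815181, -0.05149297, -0.0153637 ,
       -0.092234  ]), 'tau': array([-5.46963602e-04, -5.82358146e+01,  2.93291438e+01,  7.00237289e+00,
        1.23620918e-02,  3.66193689e-06]), 'tool_pos': array([0.52991707, 0.41806179, 0.40465478]), 'orientation': array([ 1.79999496e+02, -2.30467929e-03, -5.17258670e+01]), 'force': array([ 0.00176617, -1.0479681 ,  0.48541949]), 'moment': array([ 0.05072592, -0.02701239,  0.00361489]), 'gripper_force': 0.0, 'opening': 0.08800773809812996}
```

View pictures.

View pics/scene0.png

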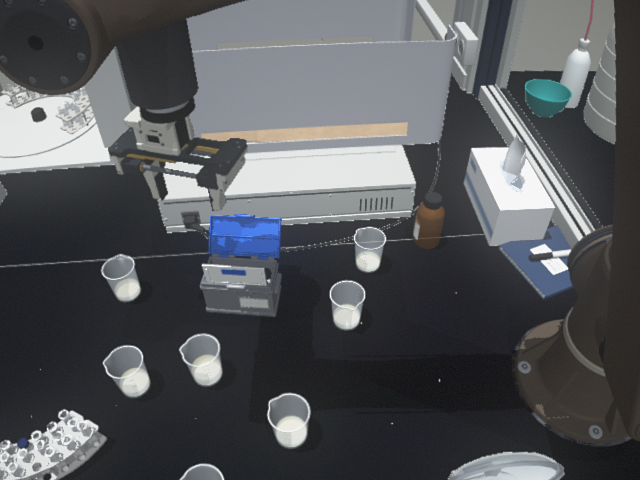

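View pics/top0.png

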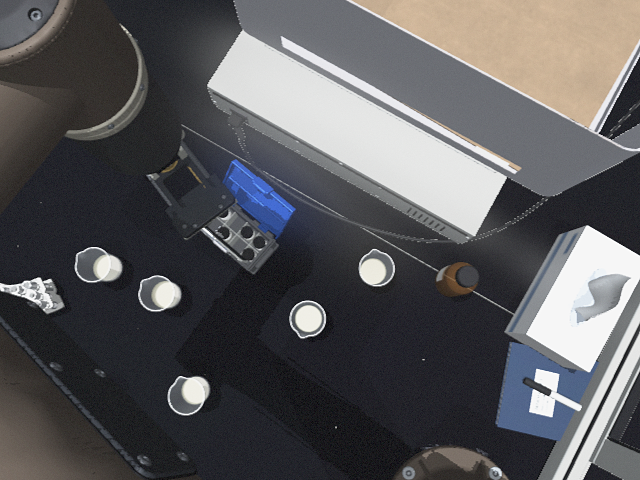

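```bash
cat > h.py <<'E'
import numpy as np,cv2
from plant import ctrl
def ray(s,uv):
    n=cv2.undistortPoints(np.array([[uv]],float),np.array(s["K"]),np.array([s["k1"],0,0,0.]))[0,0]
    R=np.array(s["R"]);return -R.T@s["t"],R.T@np.array([n[0],n[1],1])
def plane(s,uv,z):
    c,d=ray(s,uv);return c+d*(z-c[2])/d[2]
def tri(a,ua,b,ub):
    (c1,d1),(c2,d2)=ray(a,ua),ray(b,ub)
    k=np.linalg.lstsq(np.array([d1,-d2]).T,c2-c1,rcond=None)[0]
    p,q=c1+k[0]*d1,c2+k[1]*d2
    return (p+q)/2,np.linalg.norm(p-q)
def marks(s,things):
    return {t:[(np.round(d["location"],3).tolist(),round(d["p"],2)) for d in ctrl.mark_of(s,t)[:5]] for t in things}
E
python3 - <<'E'
from h import *
a=ctrl.snapshot("scene");b=ctrl.snapshot("top");w=ctrl.snapshot("wrist")
cv2.imwrite("pics/w1.png",w["frame"][:,:,::-1])
print(tri(a,(163,198),b,(209,90)),tri(a,(413,187),b,(473,237)))
for k,v in marks(w,["carrier","flap_hinge","flap_edge","cover_hinge","cover_edge","vial_0"]).items():print(k,v)
E
```

```text
(array([0.72183095, 0.41511927, 0.10085225]), np.float64(0.003168398288976585)) (array([ 0.47449835, -0.03129703,  0.07993685]), np.float64(0.00539716242234791))
carrier [([0.483, 0.376, -0.004], 0.82)]
flap_hinge [([0.46, 0.393, 0.072], 0.72)]
flap_edge [([0.445, 0.347, 0.01], 0.49)]
cover_hinge [([0.481, 0.352, 0.011], 0.73), ([0.445, 0.349, 0.009], 0.61), ([0.513, 0.355, 0.081], 0.55)]
cover_edge [([0.552, 0.316, 0.123], 0.8), ([0.479, 0.353, 0.009], 0.2)]
vial_0 [([0.446, 0.347, 0.009], 0.9), ([0.465, 0.335, 0.01], 0.75), ([0.484, 0.394, 0.008], 0.74), ([0.521, 0.401, 0.009], 0.62), ([0.459, 0.399, 0.115], 0.3)]
```

View pics/w1.png

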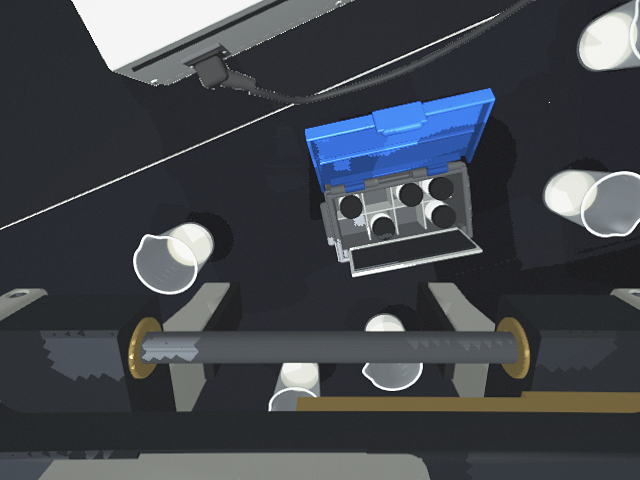

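```bash
python3 - <<'E'
from h import *
w=ctrl.snapshot("wrist")
for n,p,q,z in [("cov",(306,130),(494,90),.133),("rim",(331,191),(466,163),.078),("flap",(351,275),(482,249),.12)]:
    P,Q=plane(w,p,z),plane(w,q,z);d=Q-P
    print(n,P.round(3),Q.round(3),((P+Q)/2).round(4),np.linalg.norm(d),np.degrees(np.arctan2(d[1],d[0])))
for s in [w]:
    m=ctrl.trace(s,"cover")[0]["pixels"].astype(np.uint8)
    print(cv2.minAreaRect(cv2.findNonZero(m)))
E
```

```text
cov [0.591 0.364 0.133] [0.509 0.267 0.133] [0.5499 0.3156 0.133 ] 0.12757736773170858 -130.38969354796166
rim [0.545 0.394 0.078] [0.469 0.303 0.078] [0.5072 0.3487 0.078 ] 0.1184132429050929 -129.9548484448624
flap [0.494 0.433 0.12 ] [0.426 0.35  0.12 ] [0.46   0.3914 0.12  ] 0.10677429835307442 -129.43584126635295
((404.94268798828125, 142.20687866210938), (74.67117309570312, 192.1609344482422), 78.92979431152344)
```

```bash
python3 -m inch '[1,-60,76,0,0,0,-11.7, 1,-60,76,0,0,0,-11.7, 1,-60,76,40,0,0,-11.7, 1,-60,76,80,0,0,-11.7, 1,-60,76,112,0,0,-11.7]'; python3 - <<'E'
from h import *
for n in ["wrist","scene"]:
    s=ctrl.snapshot(n);cv2.imwrite(f"pics/{n}2.png",s["frame"][:,:,::-1] if n=="wrist" else cv2.resize(s["frame"][120:330,80:400,::-1],None,fx=2,fy=2))
o=ctrl.get_obs();print(o["clock"],o["tool_pos"],o["orientation"],o["opening"],o["force"])
E
```

```text
clock: 1.95
tool_pos: [0.4323, 0.4179, 0.2914]
orientation: [-180.0, 0.0, -40.0]
force: [0.3, -1.1, -0.3]
opening: 0.0532
gripper_force: 0.0
2.05 [0.43192228 0.41674568 0.28841725] [ 1.79552095e+02 -3.59287217e-02 -4.00557022e+01] 0.04517949021304476 [-0.28803299  0.1661931  -0.14818459]
```

View pics/scene2.png

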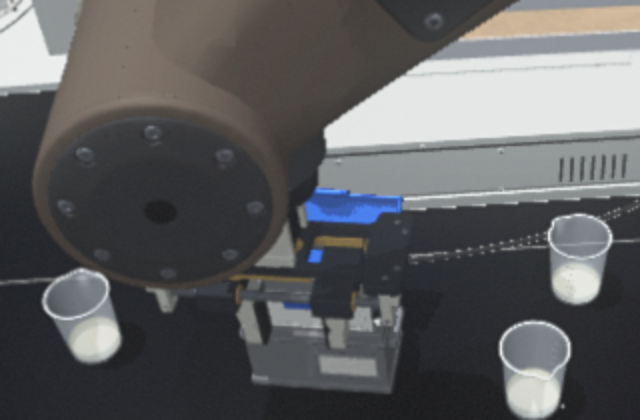

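```bash
python3 -m inch '[1,8,0,0,0,0,0, 1,15,0,0,0,0,0, 1,22,0,0,0,0,0, 1,29,0,0,0,0,0, 1,36,0,0,0,0,0]'; python3 -m inch '[1,6,0,2,0,0,0, 1,12,0,5,0,0,0, 1,17,0,9,0,0,0, 1,22,0,14,0,0,0, 1,27,0,20,0,0,0]';
```

```text
clock: 2.55
tool_pos: [0.4614, 0.3946, 0.2936]
orientation: [-179.9, 0.0, -40.0]
force: [-0.1, 0.9, 0.1]
opening: 0.0053
gripper_force: 0.3
clock: 3.05
tool_pos: [0.4816, 0.3774, 0.2722]
orientation: [180.0, -0.0, -40.0]
force: [-0.2, 0.2, 0.6]
opening: 0.0001
gripper_force: 0.4
```

```bash
python3 - <<'E'
from h import *
s=ctrl.snapshot("wrist");t=ctrl.snapshot("scene")
cv2.imwrite("pics/m3.png",np.hstack([cv2.resize(s["frame"],(400,300)),cv2.resize(t["frame"][170:330,160:373],(400,300))])[:,:,::-1])
print(marks(t,["flap_edge"]),marks(s,["flap_edge"]))
E
```

```text
{'flap_edge': [([0.494, 0.361, 0.101], 0.86)]} {'flap_edge': [([0.491, 0.365, 0.095], 0.6)]}
```

View pics/m3.png

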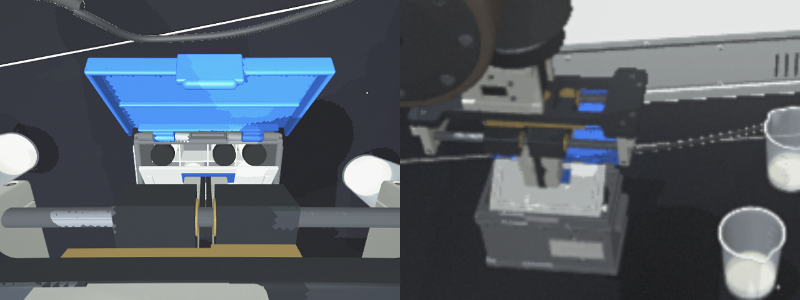

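```bash
python3 -m inch '[1,2,0,5,0,0,0, 1,4,0,10,0,0,0, 1,6,0,15,0,0,0, 1,6,0,19,0,0,0, 1,6,0,21,0,0,0]'; python3 -m inch '[1,0,0,2,0,0,0, 1,0,0,3,0,0,0, 1,0,0,3,0,0,0]'
```

```text
clock: 3.75
tool_pos: [0.4859, 0.3735, 0.251]
orientation: [180.0, -0.0, -40.0]
force: [-0.2, 0.0, 1.2]
opening: 0.0006
gripper_force: 0.3
clock: 4.05
tool_pos: [0.4858, 0.3736, 0.2498]
orientation: [180.0, -0.0, -40.0]
force: [-2.6, -2.5, 10.9]
opening: 0.0006
gripper_force: 4.8
```

```bash
python3 -m inch '[1,0,0,-35,0,0,0, 1,0,0,-70,0,0,0, 1,0,0,-105,0,0,0, 1,40,0,-105,0,0,0, 1,80,0,-105,0,0,0]'; python3 -m inch '[1,35,0,0,0,0,0, 1,35,0,0,0,0,0]'; python3 - <<'E'
from h import *
s=ctrl.snapshot("top");t=ctrl.snapshot("scene")
cv2.imwrite("pics/m4.png",np.hstack([cv2.resize(s["frame"][100:300,120:387],(400,300)),cv2.resize(t["frame"][150:330,140:380],(400,300))])[:,:,::-1])
print(marks(t,["flap_edge","cover_edge"]),marks(s,["flap_edge","cover_edge"]))
E
```

```text
clock: 4.55
tool_pos: [0.5473, 0.3227, 0.3556]
orientation: [-179.8, -0.0, -39.9]
force: [-0.5, 0.3, -0.1]
opening: 0.001
gripper_force: 0.0
clock: 4.75
tool_pos: [0.5762, 0.2973, 0.3533]
orientation: [180.0, -0.0, -40.2]
force: [0.0, 0.3, 0.6]
opening: 0.0008
gripper_force: 0.0
{'flap_edge': [([0.499, 0.356, 0.075], 0.92)], 'cover_edge': [([0.548, 0.316, 0.126], 0.69)]} {'flap_edge': [([0.502, 0.359, 0.072], 0.76)], 'cover_edge': [([0.553, 0.315, 0.124], 0.93)]}
```

View pics/m4.png

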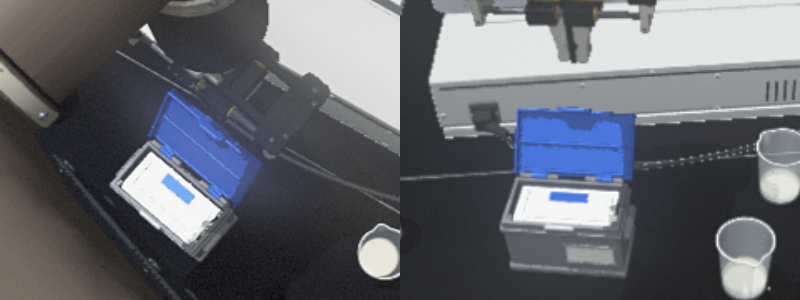

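```bash
python3 -m inch '[1,0,0,35,0,0,0, 1,0,0,65,0,0,0, 1,-10,0,65,0,0,0, 1,-18,0,65,0,0,0, 1,-26,0,65,0,0,0]'; python3 -m inch '[1,-10,0,0,0,0,0, 1,-20,0,0,0,0,0, 1,-30,0,0,0,0,0, 1,-40,0,0,0,0,0, 1,-48,0,0,0,0,0]'; python3 - <<'E'
from h import *
s=ctrl.snapshot("wrist");t=ctrl.snapshot("scene")
cv2.imwrite("pics/m5.png",np.hstack([cv2.resize(s["frame"],(400,300)),cv2.resize(t["frame"][150:330,140:380],(400,300))])[:,:,::-1])
print(marks(t,["cover_edge"]),marks(s,["cover_edge"]))
E
```

```text
clock: 5.55
tool_pos: [0.5544, 0.3174, 0.2915]
orientation: [-179.8, -0.1, -39.9]
force: [4.1, -1.9, 1.5]
opening: 0.0004
gripper_force: 1.2
clock: 6.05
tool_pos: [0.5167, 0.3482, 0.2892]
orientation: [-179.9, -0.0, -40.0]
force: [1.9, -0.9, 3.0]
opening: 0.0006
gripper_force: 1.6
{'cover_edge': [([0.492, 0.363, 0.149], 0.56)]} {'cover_edge': [([0.494, 0.365, 0.146], 0.81), ([0.425, 0.128, 0.001], 0.74)]}
```

View pics/m5.png

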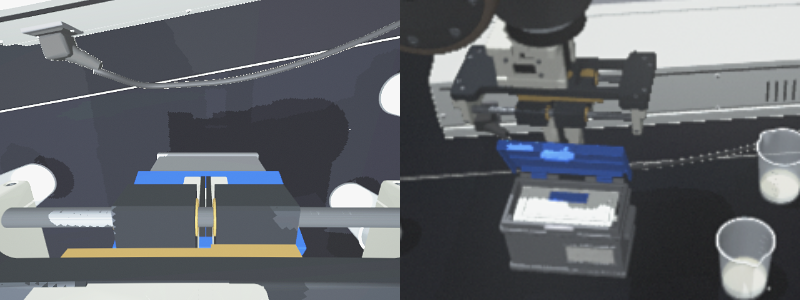

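```bash
python3 -m inch '[1,-10,0,0,0,0,0, 1,-20,0,-1,0,0,0, 1,-29,0,-1,0,0,0, 1,-38,0,0,0,0,0, 1,-46,0,3,0,0,0]';python3 -m inch '[1,-7,0,4,0,0,0, 1,-12,0,9,0,0,0, 1,-15,0,13,0,0,0, 1,-16,0,15,0,0,0]'; python3 - <<'E'
from h import *
s=ctrl.snapshot("wrist");t=ctrl.snapshot("scene")
cv2.imwrite("pics/m6.png",np.hstack([cv2.resize(s["frame"],(400,300)),cv2.resize(t["frame"][150:330,140:380],(400,300))])[:,:,::-1])
print(marks(t,["cover_edge"]),marks(s,["cover_edge"]))
E
```

```text
clock: 6.75
tool_pos: [0.4814, 0.3777, 0.2858]
orientation: [-180.0, 0.0, -40.0]
force: [0.3, -1.9, 1.1]
opening: 0.0002
gripper_force: 0.4
clock: 7.15
tool_pos: [0.4699, 0.3873, 0.2705]
orientation: [180.0, -0.0, -40.0]
force: [0.9, -1.2, 3.4]
opening: 0.0006
gripper_force: 1.3
{'cover_edge': [([0.453, 0.398, 0.095], 0.95), ([0.336, 0.248, -0.002], 0.33)]} {'cover_edge': [([0.453, 0.401, 0.092], 0.65)]}
```

View pics/m6.png

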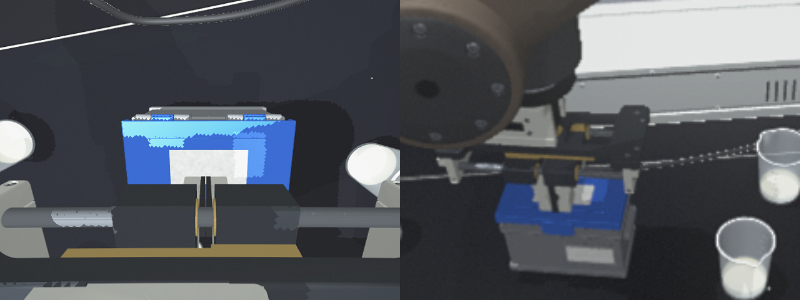

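```bash
python3 -m inch '[1,-4,0,1,0,0,0, 1,-4,0,2.5,0,0,0, 1,-4,0,4,0,0,0]';python3 -m inch '[1,0,0,1,0,0,0, 1,0,0,2,0,0,0, 1,0,0,2,0,0,0]'
```

```text
clock: 7.65
tool_pos: [0.4665, 0.3901, 0.2675]
orientation: [-180.0, 0.0, -40.0]
force: [-7.0, -0.8, 18.7]
opening: 0.0001
gripper_force: 9.3
clock: 7.95
tool_pos: [0.4664, 0.39, 0.2674]
orientation: [-179.9, -0.0, -40.0]
force: [-8.9, -3.5, 22.3]
opening: 0.0004
gripper_force: 11.4
```

```bash
python3 -m inch '[1,0,0,-30,0,0,0, 1,0,0,-70,0,0,0, 1,0,0,-110,0,0,0, 1,-40,0,-130,0,0,0, 1,-80,0,-130,0,0,0]';python3 -m inch '[1,-40,0,0,0,0,0, 1,-70,0,0,0,0,0, 1,-70,0,0,0,0,0]'; python3 - <<'E'
from h import *
s=ctrl.snapshot("wrist");t=ctrl.snapshot("scene");u=ctrl.snapshot("top")
c=lambda x:cv2.resize(x,(400,300))
cv2.imwrite("pics/m7.png",np.vstack([np.hstack([c(s["frame"]),c(t["frame"][150:330,140:380])]),np.hstack([c(t["frame"][210:330,180:340]),c(u["frame"][140:290,170:370])])])[:,:,::-1])
for x in (s,t,u):print(marks(x,["cover_edge","cover_hinge"]))
E
```

```text
clock: 8.45
tool_pos: [0.4057, 0.4418, 0.3985]
orientation: [-179.6, 0.1, -40.1]
force: [-0.2, 1.6, -0.4]
opening: 0.0006
gripper_force: 0.0
clock: 8.75
tool_pos: [0.3494, 0.4883, 0.3944]
orientation: [-180.0, 0.0, -39.8]
force: [1.1, -0.8, -0.1]
opening: 0.0004
gripper_force: 0.0
{'cover_edge': [([0.452, 0.405, 0.086], 0.9), ([0.467, 0.396, 0.07], 0.61)], 'cover_hinge': []}
{'cover_edge': [([0.448, 0.398, 0.091], 0.56)], 'cover_hinge': [([0.507, 0.353, 0.077], 0.89)]}
{'cover_edge': [([0.457, 0.398, 0.088], 0.61)], 'cover_hinge': [([0.507, 0.352, 0.077], 0.61)]}
```

View pics/m7.png

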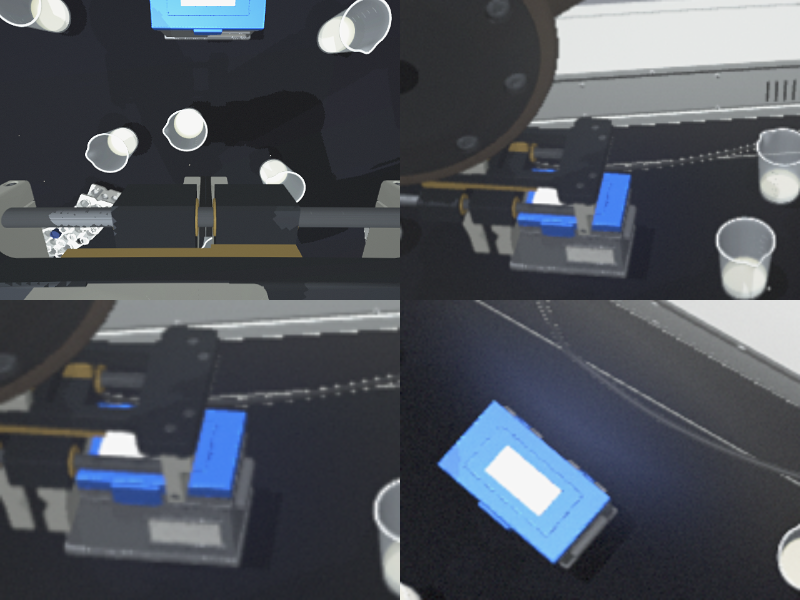

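```bash
python3 -c "
from plant import ctrl
print(ctrl.close_job())"
```

```text
the job is handed in; nothing more can be done
None
```

The job is handed in: I pushed the flap fully down first, then swung the blue cover shut and pressed it onto its stop. Its outer face was at 89.4 mm under the fingers and still read about 88 mm in the pictures after I let go, against 89.5 mm when snapped shut. I didn't feel the catch snap separately. The robot was clear and touching nothing at 8.75 s.

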